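# Square up the cooling blocks against the deck rail with a straightedge

### The job

Pick up the straightedge by its grip and with its long edge push the three cooling blocks on the deck back together until all three stand square and flush against the rear rail, then keep all three pressed against the rail for about a second with a steady push of about 15 N on the straightedge (the rail must never take more than 20 N). Then draw the straightedge back a little and set it down gently on the deck in front of the row, clear of the blocks, and let go. Move the blocks only with the straightedge, and leave the tall tip box and the petri dish where they are.

Things in the scene. Friction and masses are not known exactly. Their poses are not given: they have to be found in the camera images.
- deck: fixed flat aluminium plate, 350 mm wide (y), 5 mm thick, on the worktop; origin on its underside (worktop height); its top is at +5 mm. Its x axis points to the rear rail (away from the robot), z up. The plate reaches from x = -140 mm to x = +115 mm; the front face of the rail is the plane x = +100 mm. A block 127 mm long that is square and flush with the rail has its origin at x = +36.5 mm
- rail: fixed rigid aluminium stop rail along the rear of the deck, 15 x 340 x 22 mm above the plate; origin at the bottom middle of its front face, axes as the deck's
- block_left: Left-hand (deck +y) of three identical cooling blocks standing loose in a ragged row on the deck: plain solid cuboid 87 mm (x) x 127 mm (y) x 28 mm high, 0.12 to 0.25 kg; it takes some 0.6 to 2 N to slide it along the deck, not known beforehand. Origin: centre of its underside; its y axis (long side) points roughly towards the rail, up to 0.12 rad off, its z axis up. Its long-axis end stands 12 to 45 mm short of the rail at the start
- block_middle: Middle of three identical cooling blocks standing loose in a ragged row on the deck: plain solid cuboid 87 mm (x) x 127 mm (y) x 28 mm high, 0.12 to 0.25 kg; it takes some 0.6 to 2 N to slide it along the deck, not known beforehand. Origin: centre of its underside; its y axis (long side) points roughly towards the rail, up to 0.12 rad off, its z axis up. Its long-axis end stands 12 to 45 mm short of the rail at the start
- block_right: Right-hand (deck -y) of three identical cooling blocks standing loose in a ragged row on the deck: plain solid cuboid 87 mm (x) x 127 mm (y) x 28 mm high, 0.12 to 0.25 kg; it takes some 0.6 to 2 N to slide it along the deck, not known beforehand. Origin: centre of its underside; its y axis (long side) points roughly towards the rail, up to 0.12 rad off, its z axis up. Its long-axis end stands 12 to 45 mm short of the rail at the start
- ruler: straightedge, loose on the worktop left of the deck, lying roughly along world x, 0.25 kg: aluminium bar 30 mm (x) x 320 mm (y, its length) x 18 mm high, with a black upright grip ridge on top in the middle, 16 mm thick (x), 60 mm long (y), from 17 to 73 mm above the underside. Both long edges are alike. Origin: centre of the underside, z up
- ruler_center (a point): centre of the straightedge, 36.5 mm above its underside; the grip ridge can be grasped across its 16 mm thickness about 15 to 20 mm higher, so that the fingertips stay above the blocks (block tops are 28 mm above the deck plate). Axes as the straightedge's
- rack_front: fixed obstacle left of the straightedge: white tube rack 100 x 245 x 52 mm (long side roughly along y), with a tube 113 mm tall at its near right corner and taller thin sticks in it; a beaker 139 mm high stands in front of it. Lift clear of them and carry away to the right before turning. Origin: centre of its underside
- tall_box: bystander: tall tip box 91 x 118 x 109 mm, at the rear between the deck and the rack; origin at the centre of its underside
- dish: bystander: petri dish 90 mm across, 12 mm high, left of the straightedge, in front of the beaker and rack; origin at the centre of its underside

How it is judged:
On the way, in this order (a step that is already met when the one before it is completed fails the run):
1. the straightedge is picked up by its grip (height (world z) of ruler_center above 0.065 m and contact force between the fingers and ruler above 1 N), for 0.2 s.
2. the held straightedge bears on all three blocks, flush with the rail, and the push on the rail is over 5 N, for 0.8 s (x of each of block_left, block_middle, block_right in the frame of deck above 0.0335 m and contact force between each of block_left, block_middle, block_right, the fingers and ruler above 1 N and contact force between rail and anything else above 5 N), for 0.8 s.
At the end, for the whole second after the job is handed in: All three blocks at rest, flat, within 3 mm of flush with the rail and square to it within 0.03 rad; the straightedge released, flat and at rest on the deck in front of the row, its centre at deck x -160 to -45 mm and y within 100 mm of the middle, touching no block (x of block_left in the frame of deck between 0.0335 and 0.0395 m and angle between the y axis of each of block_left, block_middle, block_right and the x axis of deck, either way round below 0.03 rad and angle between each of block_left, block_middle, block_right, ruler's own z axis and vertical below 0.05 rad and linear speed of each of block_left, block_middle, block_right, ruler below 0.01 m/s and contact force between each of block_left, block_middle, block_right and ruler below 0.1 N and x of block_middle in the frame of deck between 0.0335 and 0.0395 m and x of block_right in the frame of deck between 0.0335 and 0.0395 m and contact force between ruler and the fingers below 0.1 N and x of ruler_center in the frame of deck between -0.16 and -0.045 m and y of ruler_center in the frame of deck between -0.1 and 0.1 m and z of ruler_center in the frame of deck below 0.046 m).
It fails at once if the push on the rail exceeds 20 N (contact force between rail and anything else above 20 N).
It fails at once if the gripper or arm pushes a block directly (contact force between any of the fingers, the arm and block_left above 1 N or contact force between any of the fingers, the arm and block_middle above 1 N or contact force between any of the fingers, the arm and block_right above 1 N).
It fails at once if the straightedge is dropped or rammed onto the deck (over 100 N) (contact force between ruler and deck above 100 N).
It fails at once if a bystander is moved by more than 15 mm (distance of any of tall_box, dish from where it was at the start of the episode above 0.015 m).
It also fails if it takes over 66 s, if anything falls off the work surface, if the arm or the gripper's body presses on something with over 40 N, if the wrist force passes 120 N, or if a joint passes its speed limit or range.

### The arm

A 7-joint arm with a two-finger parallel gripper is mounted at the origin on a cart in front of the work surface, level with it; the furniture and walls round the work are solid. World frame = base frame: x ahead of the robot, y to its left, z up, the work surface at z = 0. Lengths are in m, angles in rad, forces in N, time in s.
With the tool pointing down it reaches from about 0.4 to 0.925 m from the base axis. Payload 4.1 kg.
Tool frame: the origin (TCP) lies at the very end of the fingers, on their centre line; the grasp point (between the pads) lies 19 mm behind it; z points along the fingers, y is the line along which they close (so a half turn about z gives the same grasp; the last joint's range is limited). The gripper opens to 85 mm and grips with 20 to 120 N. Pads are 22 mm wide; open, the fingers measure 114 mm over their backs; the gripper's body (76 mm by 85 mm) begins 54 mm behind the grasp point. The pads swing forward as they close: fully open they stand 13 mm farther back than shut.
Start: joints at [1.244, 0.398, 0.045, 1.537, -0.019, 1.207, -0.051], TCP at [0.147, -0.633, 0.231] pointing down, gripper open.
Joint ranges: [-2.82, 2.82], [-0.49, 2.23], [-1.37, 1.46], [0, 2.46], [-1.36, 4.5], [0.23, 2], [-2.94, 2.94]. Speed limits (rad/s): [2.57, 2.57, 3.14, 3.14, 3.14, 3.14, 3.14].

### API

Orientations are given as a unit quaternion [x, y, z, w].
In Python, from workcell import monitor, vision, manip gives the robot as it stands.
- The arm moves only by the shell command python3 -m creep 'ROWS' [FORCE]. ROWS is JSON, a list of rows, each a list of 7 numbers: the opening, from 0 (shut) to 1 (fully open), then the shift along the tool's x, y, z in units of 60 mm (1.0 is 60 mm), then the turn, a rotation vector about the tool's x, y, z in degrees. In form: [[jaw, x, y, z, ax, ay, az], ...]. A call has 1 to 12 rows; each row is the pose to reach, as a shift and turn from the pose commanded when the call began, along the tool's axes at that moment; what a row does not reach only later rows make up. A row lasts 1/8 s, in which the tool goes at most 62.5 mm and 10.7 degrees, less where a joint would pass 70% of its speed; a pose out of reach is approached as far as the arm can. A call with a gripper value outside its range is refused whole. The fingers move at their own pace and stop on an object; FORCE is the grip in N (left out, the last holds). Time passes only in rows, so rows that repeat a pose let the fingers close. It gives the time, the measured TCP pose, the force, the opening and the grip force at its end, in the units of the state.
- monitor.sense(): the state, without advancing time (a new reading comes with each control period).
- vision.grab_frame(name): name is "side" or "top" or "wrist"; returns a dict with "image" (420x560x3 uint8, blue, green, red), "fx", "fy", "cx", "cy" (pixels), "R" (3x3) and "t" (3): a world point X has camera coordinates R X + t; the wrist camera has in their place "mount" (4x4, takes a point from camera to tool coordinates, whose origin is the TCP and whose axes are the flange's). Camera axes: x right, y down, z forward; pixel columns grow to the right and rows downward; lengths in m; the calibration is good to about 2 mm. A picture is of the moment at which its call begins: read the wrist's pose just before it. There is no depth.
- manip.job_done(): hands the job in; it is judged then, once.
The state is a dict: "time": time; "joint_positions": joint angles; "joint_velocities": joint speeds; "joint_torque": joint torques, N m; "tcp_pos": TCP position; "ee_rot": TCP orientation; "force": force on the tool from outside, world axes, zero at the start; "ft_torque": the same for the moment, N m; "gripper_width": opening from 0.0 (shut) to 1.0 (fully open); "grip_force": force on a finger pad.
Only numpy, scipy, OpenCV 4.12 (cv2) and the standard library are available. Lean on these libraries where they do the work, as an engineer would, in place of code of your own. Each camera call takes 0.05 s, during which the arm holds its last target. There are 200 camera calls.

## Working session

There is one attempt and no reset: what is moved stays moved. The work goes in short steps, Python scripts to look and compute and a shell command to move; the robot and the scene stay as the last step left them, time stands still between calls to the robot, and variables do not carry over. Pictures are saved under pics/ and viewed, at most 10 in all, crops included, and the job is handed in when it is done.

```bash
mkdir -p pics; python3 - <<'E'
from workcell import monitor, vision
import cv2
s=monitor.sense(); print(s)
for n in("side","top"):
    f=vision.grab_frame(n); cv2.imwrite(f"pics/{n}0.png",f["image"]); print(n,f["fx"],f["cx"],f["cy"],f["R"],f["t"])
E
```

```text
{'time': 0.0, 'joint_positions': array([ 1.24401568,  0.39917202,  0.04501956,  1.53788999, -0.01867751,
        1.20689487, -0.05070364]), 'joint_velocities': array([-5.77463765e-05, -3.34296590e-04, -1.63460677e-03,  9.85860785e-04,
       -2.01513576e-03,  3.81747081e-06, -9.59422802e-04]), 'joint_torque': array([-4.36579203e-04, -4.75129151e+01,  1.36455394e+00, -2.54218394e+01,
        1.15863266e-02,  9.55608732e-03,  9.51501448e-06]), 'tcp_pos': array([ 0.14665868, -0.63258402,  0.23027165]), 'ee_rot': array([ 9.93513676e-01,  1.13708540e-01, -1.84250393e-04, -9.54063257e-04]), 'force': array([0.90082484, 0.65872965, 0.15028084]), 'ft_torque': array([0.00741004, 0.02314176, 0.01281405]), 'grip_force': 0.0, 'gripper_width': 0.9986192010520236}
side 519.3457732785878 274.7965597213918 210.44597168756113 [[-0.95460335 -0.29666149  0.02691484]
 [-0.14641947  0.3886192  -0.90969031]
 [ 0.25941046 -0.87233427 -0.41441421]] [0.48198793 0.18432631 0.85098181]
top 541.0377359117256 281.47857085113753 211.37979272293583 [[ 0.00241567 -0.99996488 -0.00802457]
 [-0.99403907 -0.00152654 -0.10901377]
 [ 0.10899769  0.00824008 -0.99400785]] [-0.10553477  0.54722994  1.35791432]
```

View pics/top0.png

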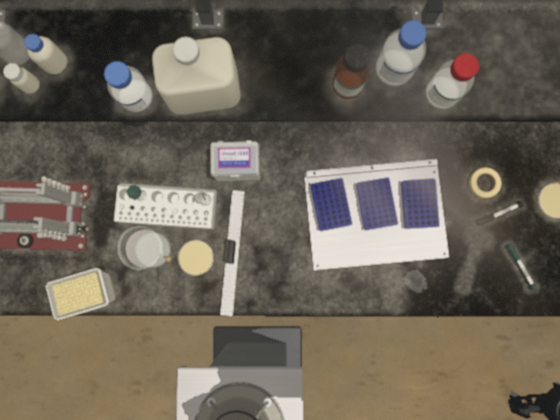

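View pics/side0.png

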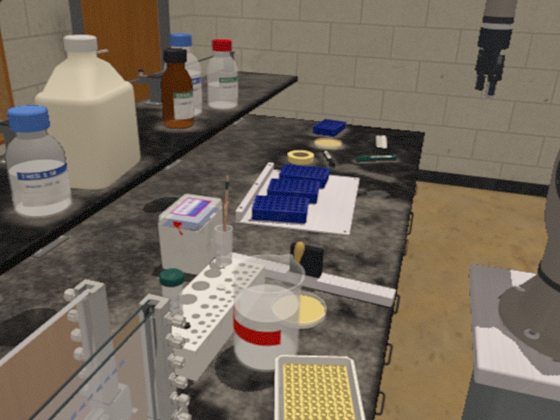

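The top view shows the deck with corners near (306,172), (437,161), (448,257) and (315,269). The blocks are near (331,204), (377,203) and (420,203). The straightedge runs from (238,192) to (227,315), with its grip at (230,251).

```bash
cat > h.py <<'E'
import numpy as np, cv2
from workcell import monitor, vision
from scipy.spatial.transform import Rotation as Ro
def ray(f,px,z):
    px=np.atleast_2d(px).astype(float); R=np.array(f["R"]);t=np.array(f["t"])
    d=np.c_[(px[:,0]-f["cx"])/f["fx"],(px[:,1]-f["cy"])/f["fy"],np.ones(len(px))]@R
    c=-R.T@t; return c+d*((z-c[2])/d[:,2])[:,None]
def proj(f,X):
    p=np.atleast_2d(X)@np.array(f["R"]).T+np.array(f["t"]); return np.c_[p[:,0]/p[:,2]*f["fx"]+f["cx"],p[:,1]/p[:,2]*f["fy"]+f["cy"]]
def rects(f,mask,z,amin=300):
    """min-area rects on the plane z: centre, size, long axis angle(deg from world x)"""
    out=[]
    for c in cv2.findContours(mask.astype(np.uint8),0,2)[0]:
        if cv2.contourArea(c)<amin: continue
        w=ray(f,c[:,0],z)[:,:2]
        (x,y),(a,b),g=cv2.minAreaRect((w*1000).astype(np.float32))
        if b>a: a,b,g=b,a,g+90
        g=(g+90)%180-90
        out.append([x,y,a,b,g])
    return np.array(out)
def blue(im):
    h=cv2.cvtColor(im,cv2.COLOR_BGR2HSV); return (h[...,0]>105)&(h[...,0]<135)&(h[...,1]>110)
E
python3 - <<'E'
from h import *
f=vision.grab_frame("top"); im=f["image"]; np.set_printoptions(precision=1,suppress=True)
m=blue(im); m[:150]=0; m[:,:290]=0; m[:,460:]=0
print(rects(f,m,.033))
h=cv2.cvtColor(im,cv2.COLOR_BGR2HSV); w=(h[...,2]>165)&(h[...,1]<60)
d=(w|m); d[:,:290]=0; d[:,460:]=0; d[:150]=0; print("deck",rects(f,d,.005,3000))
w[:185]=0;w[:,:216]=0;w[:,250:]=0; w[316:]=0; print("ruler",rects(f,w,.018,100))
k=im[:,:,:].max(2)<45; k[:235]=0;k[268:]=0;k[:,:220]=0;k[:,240:]=0; print("grip",rects(f,k,.073,20))
cv2.imwrite("pics/c1.png",np.hstack([cv2.resize(im[150:320,290:460],None,fx=3,fy=3,interpolation=2),cv2.resize(im[180:320,195:290],(290,510),interpolation=2)]))
E
```

```text
[]
deck [[ 544.4 -348.8  352.4  260.7  -84.5]]
ruler [[444.   21.7 320.6  31.2  -4.8]]
grip []
```

View pics/c1.png

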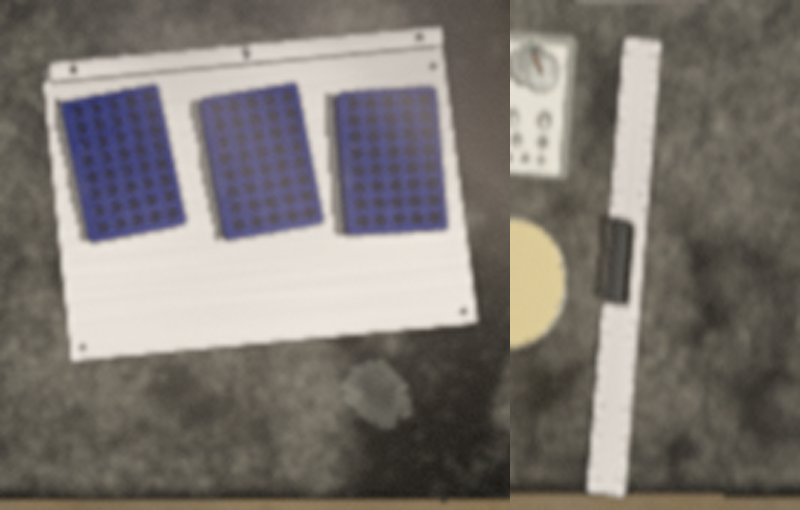

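The crop shows the deck's front corners at (72,360) and (478,322), and the rail's front top edge from (47,82) to (441,47). The three block tops are clear, and the grip spans (615,217)-(618,303).

```bash
python3 - <<'E'
from h import *
f=vision.grab_frame("top"); im=f["image"]; np.set_printoptions(precision=1,suppress=True)
g=lambda L:np.array(L)/3+[290,150]-0.33
fc=ray(f,g([(72,360),(478,322)]),.005)*1000; print("front",fc)
v=fc[0]-fc[1]; L=np.linalg.norm(v[:2]); yv=v[:2]/L; xv=np.array([yv[1],-yv[0]]); print(L,"ang",np.degrees(np.arctan2(xv[1],xv[0])))
r=ray(f,g([(47,82),(441,47)]),.027)*1000; print("rail front top",r); u=(r[0]-r[1])[:2]; print("ang",np.degrees(np.arctan2(-u[0],u[1])))
o=fc[:,:2].mean(0)+140*xv; print("deck origin",o)
print("rail in deck",(r[:,:2]-o)@np.c_[xv,yv])
h=cv2.cvtColor(im,cv2.COLOR_BGR2HSV)
m=(im[...,0].astype(int)-im[...,2]>25); m[:150]=0; m[:,:300]=0; m[:,450:]=0; m[258:]=0
m=cv2.morphologyEx(m.astype(np.uint8),cv2.MORPH_CLOSE,np.ones((3,3)))
R=rects(f,m,.033,300); 
for b in R: print("block",b,"deck xy",(b[:2]-o)@np.c_[xv,yv])
gr=ray(f,np.array([(602,217),(634,222),(629,303),(598,298)])*[95/290,140/510]+[195,180]-.3,.073)*1000; print("grip",gr, gr.mean(0))
s=monitor.sense(); print(Ro.from_quat(s["ee_rot"]).as_matrix(), s["tcp_pos"],s["time"])
E
```

```text
front [[ 399.1 -187.6    5. ]
 [ 432.4 -536.7    5. ]]
350.66732459878205 ang 5.453193017870245
rail front top [[ 637.2 -165.9   27. ]
 [ 668.2 -505.7   27. ]]
ang 5.2006286798317
deck origin [ 555.1 -348.8]
rail in deck [[  99.2  174.3]
 [  97.7 -166.8]]
block [ 568.4 -458.5  118.7   82.1    3.9] deck xy [   2.8 -110.4]
block [ 566.6 -230.2  121.7   82.8   11.5] deck xy [ 22.7 117. ]
block [ 568.5 -347.9  120.8   82.1    9.2] deck xy [13.5 -0.3]
grip [[ 473.9 -377.2   73. ]
 [ 470.6 -403.    73. ]
 [ 416.  -397.8   73. ]
 [ 419.3 -373.    73. ]] [ 445.  -387.7   73. ]
[[ 1.   0.2 -0. ]
 [ 0.2 -1.   0. ]
 [-0.  -0.  -1. ]] [ 0.1 -0.6  0.2] 0.2
```

```bash
cat >> h.py <<'E'
def rel(P,yaw,tilt=None,base=None):
    """units and deg from current pose to TCP P (m), tool x at yaw deg, z down"""
    s=monitor.sense() if base is None else base
    R0=Ro.from_quat(s["ee_rot"]); c,n=np.cos(np.radians(yaw)),np.sin(np.radians(yaw))
    Rt=Ro.from_matrix(np.array([[c,n,0],[n,-c,0],[0,0,-1]]))
    d=R0.inv().apply(np.array(P)-s["tcp_pos"])/.06; a=np.degrees((R0.inv()*Rt).as_rotvec())
    print("rel",np.round(d,3),np.round(a,2))
E
python3 - <<'E'
from h import *
f=vision.grab_frame("top"); np.set_printoptions(precision=4,suppress=True)
p=np.array([(602,217),(634,222),(629,303),(598,298)],float)-[510,0]
gr=ray(f,p*[95/290,140/510]+[195,180]-.3,.073); print("grip",gr.mean(0))
rel([.40,-.40,.23],100); rel([.444,.020,.20],175.2); 
E
```

```text
grip [0.4441 0.0235 0.073 ]
rel [ 4.989 -2.829  0.016] [ -0.04  -0.03 -86.94]
rel [ 7.285 -9.482  0.521] [  -0.02   -0.07 -162.14]
```

```bash
python3 -m creep '[[1,0.8,-0.4,0,0,0,-10],[1,1.7,-0.9,0,0,0,-20],[1,2.5,-1.4,0,0,0,-30],[1,3.4,-1.9,0,0,0,-40],[1,4.2,-2.4,0,0,0,-50],[1,5,-2.9,0,0,0,-60],[1,5.4,-3.8,0,0,0,-70],[1,5.8,-4.7,0,0,0,-80],[1,6.1,-5.6,0,0,0,-90],[1,6.4,-6.5,0.1,0,0,-100],[1,6.7,-7.4,0.2,0,0,-110],[1,7,-8.3,0.3,0,0,-120]]' 40; python3 - <<'E'
from h import *
rel([.444,.022,.13],175.2); print(monitor.sense()["joint_positions"])
E
```

```text
time: 1.75
tcp_pos: [0.4435, -0.0516, 0.2134]
ee_rot: [0.396, 0.918, -0.0, 0.001]
force: [0.6, 0.1, 0.4]
gripper_width: 1.004
grip_force: 0.0
rel [0.887 0.848 1.389] [-1.000e-02  7.000e-02 -4.184e+01]
[ 0.64119498  0.07166686 -0.6464041   2.00638543  0.04982049  1.07754753
  0.72924018]
```

```bash
python3 -m creep '[[1,0.2,0.2,0.3,0,0,-10],[1,0.5,0.4,0.7,0,0,-20],[1,0.7,0.6,1,0,0,-30],[1,0.887,0.848,1.39,0,0,-41.8],[1,0.887,0.848,1.39,0,0,-41.8],[1,0.887,0.848,1.39,0,0,-41.8]]'; python3 - <<'E'
from h import *
rel([.444,.022,.037],175.2); f=vision.grab_frame("wrist"); cv2.imwrite("pics/w1.png",f["image"]); print(f["mount"],f["fx"],f["cx"],f["cy"],monitor.sense()["joint_positions"])
E
```

```text
time: 2.5
tcp_pos: [0.4447, 0.0196, 0.1305]
ee_rot: [0.046, 0.999, -0.0, 0.0]
force: [-0.1, -0.3, 0.1]
gripper_width: 0.997
grip_force: 0.0
rel [0.016 0.039 1.558] [-0.03  0.04 -0.52]
[[ 2.35798398e-04 -9.55010875e-01 -2.96570687e-01  7.57968090e-02]
 [ 9.99999377e-01  5.48837988e-04 -9.72274094e-04 -1.41719975e-04]
 [ 1.09130159e-03 -2.96570273e-01  9.55010409e-01 -1.42538485e-01]
 [ 0.00000000e+00  0.00000000e+00  0.00000000e+00  1.00000000e+00]] 320.37170488405695 278.75427169781057 211.63696262435417 [ 0.55364778  0.20079827 -0.76461006  2.10231622  0.17848456  0.90006835
  1.16526938]
```

View pics/w1.png

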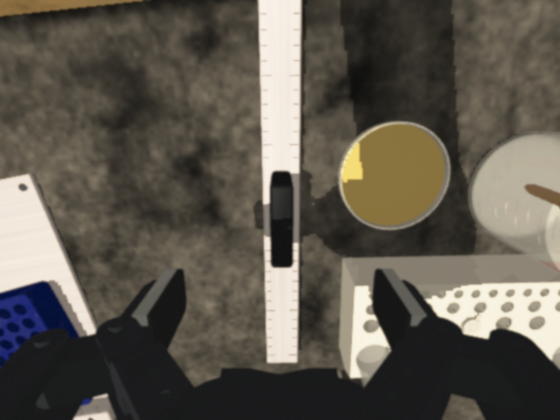

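The wrist view shows the grip's top at column 282, centred between the fingers (column 279). The dish and rack are clear of the fingers, so I'm descending.

```bash
python3 -m creep '[[1,0.016,0.039,0.4,0,0,-0.5],[1,0.016,0.039,0.8,0,0,-0.5],[1,0.016,0.039,1.2,0,0,-0.5],[1,0.016,0.039,1.45,0,0,-0.5],[1,0.016,0.039,1.55,0,0,-0.5],[1,0.016,0.039,1.55,0,0,-0.5]]'; python3 -m creep '[[0.1,0,0,0,0,0,0],[0.1,0,0,0,0,0,0],[0,0,0,0,0,0,0],[0,0,0,0,0,0,0],[0,0,0,0,0,0,0],[0,0,0,0,0,0,0],[0,0,0,0,0,0,0]]' 60
```

```text
time: 3.3
tcp_pos: [0.4439, 0.0226, 0.0371]
ee_rot: [0.041, 0.999, -0.0, 0.0]
force: [0.6, 1.0, 0.3]
gripper_width: 0.998
grip_force: 0.0
time: 4.18
tcp_pos: [0.4437, 0.0227, 0.037]
ee_rot: [0.041, 0.999, -0.0, 0.0]
force: [-1.2, -1.1, 3.6]
gripper_width: 0.182
grip_force: 60.7
```

```bash
python3 -m creep '[[0,0,0,-0.1,0,0,0],[0,0,0,-0.3,0,0,0],[0,0,0,-0.6,0,0,0],[0,0,0,-1,0,0,0],[0,0,0,-1.5,0,0,0],[0,0,0,-2,0,0,0],[0,0,0,-2.5,0,0,0],[0,0,0,-2.7,0,0,0],[0,0,0,-2.7,0,0,0]]' 100; python3 - <<'E'
from h import *
print(monitor.sense()["force"])
# deck target: yaw 5.3, origin (.5551,-.3488)
yw=np.radians(5.3); xv=np.array([np.cos(yw),np.sin(yw)]); yv=np.array([-xv[1],xv[0]])
for dx in(-.09,-.07): 
    p=np.array([.5551,-.3488])+dx*xv+.003*yv; print(p); rel([p[0],p[1],.19],95.3)
E
```

```text
time: 5.3
tcp_pos: [0.4439, 0.0228, 0.1996]
ee_rot: [0.041, 0.999, -0.0, 0.001]
force: [-1.2, -0.5, -2.5]
gripper_width: 0.169
grip_force: 97.5
[-1.18617974 -0.47370608 -2.53806156]
[ 0.46520767 -0.35412618]
rel [-0.863 -6.232  0.165] [4.000e-02 1.100e-01 8.005e+01]
[ 0.48512216 -0.35227877]
rel [-1.192 -6.175  0.165] [4.000e-02 1.100e-01 8.005e+01]
```

```bash
python3 -m creep '[[0,0,-0.5,0,0,0,0],[0,-0.1,-1.2,0,0,0,0],[0,-0.1,-2,0,0,0,0],[0,-0.2,-2.8,0,0,0,8],[0,-0.3,-3.6,0,0,0,18],[0,-0.4,-4.3,0,0,0,28],[0,-0.5,-5,0,0,0,38],[0,-0.6,-5.5,0,0,0,48],[0,-0.7,-5.9,0,0,0,58],[0,-0.8,-6.2,0,0,0,68],[0,-0.863,-6.232,0.16,0,0,76],[0,-0.863,-6.232,0.16,0,0,80]]'; python3 -m creep '[[0,0,0,0,0,0,0],[0,0,0,0,0,0,0]]'; python3 - <<'E'
from h import *
np.set_printoptions(precision=4,suppress=True)
s=monitor.sense(); f=vision.grab_frame("top"); cv2.imwrite("pics/t2.png",cv2.resize(f["image"][140:320,270:480],None,fx=3,fy=3,interpolation=2)); print(s["joint_positions"],s["force"])
E
```

```text
time: 6.8
tcp_pos: [0.4636, -0.3533, 0.1861]
ee_rot: [0.674, 0.738, -0.0, -0.003]
force: [0.2, -0.5, -3.2]
gripper_width: 0.171
grip_force: 97.7
time: 7.05
tcp_pos: [0.4645, -0.3537, 0.1884]
ee_rot: [0.673, 0.74, -0.0, -0.001]
force: [-0.3, -0.8, -2.1]
gripper_width: 0.173
grip_force: 97.7
[ 0.8409  0.3314 -0.3285  1.7417  0.1185  1.0896  0.5688] [-0.2944 -0.8342 -2.0743]
```

View pics/t2.png

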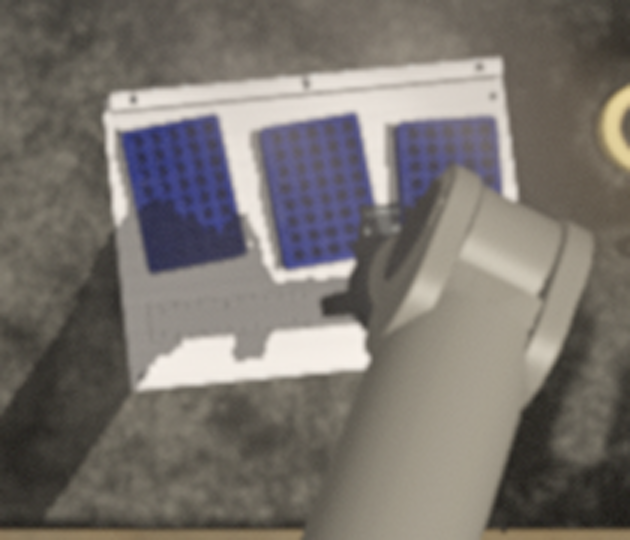

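The top view shows the held straightedge parallel to the deck's front edge, its left end at crop (148,305)-(150,340), with the arm hiding the right block. I'm lowering in front of the blocks and checking.

```bash
python3 -m creep '[[0,0,0,0.5,0,0,0],[0,0,0,1,0,0,0],[0,0,0,1.5,0,0,0],[0,0,0,1.9,0,0,0],[0,0,0,2.1,0,0,0],[0,0,0,2.2,0,0,0],[0,0,0,2.2,0,0,0],[0,0,0,2.2,0,0,0]]'; python3 - <<'E'
from h import *
np.set_printoptions(precision=1,suppress=True)
s=monitor.sense(); f=vision.grab_frame("top"); im=f["image"]
g=vision.grab_frame("side"); a=cv2.resize(im[150:285,295:395],(400,540),interpolation=2); b=cv2.resize(g["image"][150:250,225:325],(400,400),interpolation=2); b=np.vstack([b,np.zeros((140,400,3),np.uint8)])
cv2.imwrite("pics/t3.png",np.hstack([a,b])); print(s["tcp_pos"],Ro.from_quat(s["ee_rot"]).as_matrix()*100)
# expected ruler corners in crop pixels
R=Ro.from_quat(s["ee_rot"]).as_matrix(); z=s["tcp_pos"][2]-.037+.018
for u,v in((.16,.015),(.16,-.015),(0.05,.015),(.05,-.015)):
    X=s["tcp_pos"]+R[:,0]*u+R[:,1]*v; X[2]=z; print(X, (proj(f,X)-[295,150])*4)
E
```

```text
time: 8.1
tcp_pos: [0.4656, -0.3545, 0.0583]
ee_rot: [0.673, 0.739, 0.0, 0.001]
force: [0.4, 0.0, -2.0]
gripper_width: 0.179
grip_force: 97.8
[ 0.5 -0.4  0.1] [[  -9.3   99.6    0.2]
 [  99.6    9.3   -0.1]
 [  -0.1    0.1 -100. ]]
[ 0.5 -0.2  0. ] [[ 86.9 372.7]]
[ 0.4 -0.2  0. ] [[ 91.5 420.1]]
[ 0.5 -0.3  0. ] [[260.1 356.8]]
[ 0.4 -0.3  0. ] [[265.2 404.2]]
```

View pics/t3.png

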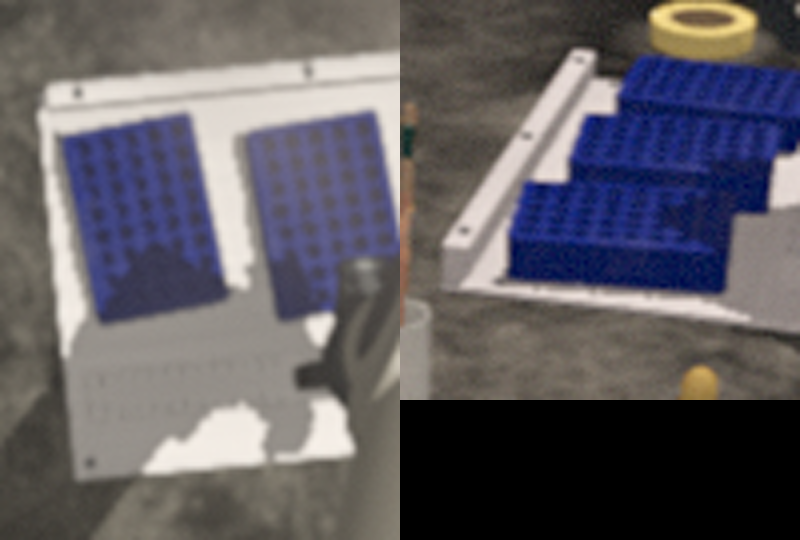

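The side and top views agree: the straightedge's left end is at crop (85,370)-(90,420), within a pixel of prediction, and parallel to the rail. Now I'm lowering to just above the plate.

```bash
cat >> h.py <<'E'
def rep():
    s=monitor.sense(); yw=np.radians(5.3); xv=np.array([np.cos(yw),np.sin(yw)]); yv=np.array([-xv[1],xv[0]])
    d=s["tcp_pos"][:2]-[.5551,-.3488]; R=Ro.from_quat(s["ee_rot"]).as_matrix()
    print("t %.2f deck mm %.2f %.2f z %.2f yaw %.2f Fx %.2f Fy %.2f Fz %.2f Mz %.2f jaw %.3f"%(s["time"],d@xv*1e3,d@yv*1e3,s["tcp_pos"][2]*1e3,np.degrees(np.arctan2(R[1,0],R[0,0])),s["force"][:2]@xv,s["force"][:2]@yv,s["force"][2],s["ft_torque"][2],s["gripper_width"]))
E
python3 -m creep '[[0,0,0,0.1,0,0,0],[0,0,0,0.2,0,0,0],[0,0,0,0.24,0,0,0],[0,0,0,0.24,0,0,0],[0,0,0,0.24,0,0,0]]' >/dev/null; python3 -c "from h import *;rep()"
python3 -m creep '[[0,0,0.04,0,0,0,0],[0,0,0.08,0,0,0,0],[0,0,0.12,0,0,0,0],[0,0,0.16,0,0,0,0],[0,0,0.2,0,0,0,0],[0,0,0.24,0,0,0,0]]' >/dev/null; python3 -c "from h import *;rep()"
```

```text
t 8.82 deck mm -90.19 3.05 z 42.92 yaw 95.36 Fx 0.26 Fy -0.28 Fz -2.28 Mz 0.00 jaw 0.173
t 9.57 deck mm -75.80 3.14 z 42.88 yaw 95.35 Fx -1.21 Fy -0.76 Fz -1.91 Mz -0.13 jaw 0.174
```

```bash

python3 -m creep '[[0,0,0.035,0,0,0,0],[0,0,0.07,0,0,0,0],[0,0,0.105,0,0,0,0],[0,0,0.14,0,0,0,0],[0,0,0.175,0,0,0,0],[0,0,0.21,0,0,0,0]]' >/dev/null; python3 -c "from h import *;rep()"
python3 -m creep '[[0,0,0.03,0,0,0,0],[0,0,0.06,0,0,0,0],[0,0,0.09,0,0,0,0],[0,0,0.12,0,0,0,0],[0,0,0.15,0,0,0,0],[0,0,0.18,0,0,0,0],[0,0,0.18,0,0,0,0]]' >/dev/null; python3 - <<'E'
from h import *
rep(); im=vision.grab_frame("top")["image"]; g=vision.grab_frame("side")["image"]
a=cv2.resize(im[150:285,295:395],(400,540),interpolation=2); b=cv2.resize(g[140:250,225:325],(400,440),interpolation=2); b=np.vstack([b,np.zeros((100,400,3),np.uint8)])
cv2.imwrite("pics/t4.png",np.hstack([a,b]))
E
```

```text
t 10.32 deck mm -63.78 3.33 z 42.72 yaw 95.35 Fx -2.47 Fy 0.26 Fz -1.78 Mz -0.17 jaw 0.178
t 11.20 deck mm -51.99 3.15 z 42.87 yaw 95.37 Fx -2.12 Fy 0.56 Fz -3.41 Mz 0.01 jaw 0.176
```

View pics/t4.png

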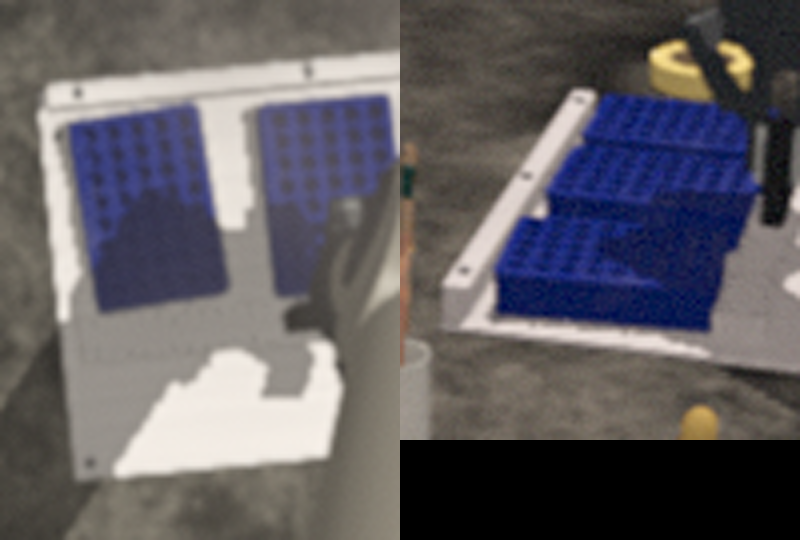

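All three blocks are being pushed in line, with about 8–10 mm left to the rail. I'm going slower from here.

```bash

python3 -m creep '[[0,0,0.01,0,0,0,0],[0,0,0.02,0,0,0,0],[0,0,0.03,0,0,0,0],[0,0,0.04,0,0,0,0],[0,0,0.05,0,0,0,0],[0,0,0.06,0,0,0,0],[0,0,0.07,0,0,0,0],[0,0,0.08,0,0,0,0]]' >/dev/null; python3 -c "from h import *;rep()"
python3 -m creep '[[0,0,0.005,0,0,0,0],[0,0,0.01,0,0,0,0],[0,0,0.015,0,0,0,0],[0,0,0.02,0,0,0,0],[0,0,0.025,0,0,0,0]]' >/dev/null; python3 -c "from h import *;rep()"
```

```text
t 12.30 deck mm -47.68 2.92 z 42.97 yaw 95.35 Fx -4.90 Fy -0.02 Fz -0.46 Mz -0.05 jaw 0.176
t 12.93 deck mm -46.15 3.10 z 42.95 yaw 95.36 Fx -3.74 Fy -0.75 Fz -1.24 Mz -0.09 jaw 0.177
```

```bash

python3 -m creep '[[0,0,0.005,0,0,0,0],[0,0,0.01,0,0,0,0],[0,0,0.015,0,0,0,0],[0,0,0.02,0,0,0,0]]' >/dev/null; python3 -c "from h import *;rep()"
```

```text
t 13.43 deck mm -44.98 3.14 z 42.93 yaw 95.35 Fx -4.05 Fy 0.34 Fz -0.62 Mz -0.11 jaw 0.174
```

```bash

python3 -m creep '[[0,0,0.004,0,0,0,0],[0,0,0.008,0,0,0,0],[0,0,0.012,0,0,0,0],[0,0,0.016,0,0,0,0]]' >/dev/null; python3 -c "from h import *;rep()"
```

```text
t 13.93 deck mm -44.02 3.13 z 42.94 yaw 95.36 Fx -3.56 Fy 0.73 Fz 0.26 Mz -0.14 jaw 0.172
```

```bash

python3 -m creep '[[0,0,0.004,0,0,0,0],[0,0,0.008,0,0,0,0],[0,0,0.012,0,0,0,0]]' >/dev/null; python3 -c "from h import *;rep()"
```

```text
t 14.30 deck mm -43.35 3.13 z 42.89 yaw 95.36 Fx -4.57 Fy 0.45 Fz -0.24 Mz -0.04 jaw 0.178
```

```bash

python3 -m creep '[[0,0,0.004,0,0,0,0],[0,0,0.008,0,0,0,0],[0,0,0.012,0,0,0,0]]' >/dev/null; python3 -c "from h import *;rep()"
```

```text
t 14.68 deck mm -43.07 3.10 z 42.78 yaw 95.37 Fx -6.14 Fy 1.11 Fz 0.26 Mz 0.02 jaw 0.169
```

```bash

python3 -m creep '[[0,0,0.003,0,0,0,0],[0,0,0.005,0,0,0,0],[0,0,0.005,0,0,0,0]]' >/dev/null; python3 -c "from h import *;rep()"
```

```text
t 15.05 deck mm -42.84 3.11 z 42.76 yaw 95.37 Fx -5.28 Fy 0.23 Fz -0.16 Mz 0.04 jaw 0.174
```

```bash

python3 -m creep '[[0,0,0.003,0,0,0,0],[0,0,0.005,0,0,0,0],[0,0,0.005,0,0,0,0]]' >/dev/null; python3 -c "from h import *;rep()"
```

```text
t 15.43 deck mm -42.52 3.20 z 42.66 yaw 95.38 Fx -4.95 Fy 0.83 Fz 0.02 Mz 0.03 jaw 0.171
```

```bash

python3 -m creep '[[0,0,0.003,0,0,0,0],[0,0,0.005,0,0,0,0],[0,0,0.005,0,0,0,0]]' >/dev/null; python3 -c "from h import *;rep()"
```

```text
t 15.80 deck mm -42.50 3.20 z 42.67 yaw 95.37 Fx -5.27 Fy 0.22 Fz 0.02 Mz 0.10 jaw 0.174
```

```bash

python3 -m creep '[[0,0,0.004,0,0,0,0],[0,0,0.008,0,0,0,0],[0,0,0.008,0,0,0,0]]' >/dev/null; python3 -c "from h import *;rep()"
```

```text
t 16.18 deck mm -41.90 3.33 z 42.57 yaw 95.39 Fx -4.98 Fy 0.48 Fz -0.42 Mz 0.07 jaw 0.175
```

```bash

python3 -m creep '[[0,0,0.004,0,0,0,0],[0,0,0.008,0,0,0,0],[0,0,0.008,0,0,0,0]]' >/dev/null; python3 -c "from h import *;rep()"
```

```text
t 16.55 deck mm -41.75 3.31 z 42.52 yaw 95.40 Fx -6.22 Fy 0.60 Fz 0.03 Mz 0.09 jaw 0.173
```

```bash

python3 -m creep '[[0,0,0.004,0,0,0,0],[0,0,0.008,0,0,0,0],[0,0,0.008,0,0,0,0]]' >/dev/null; python3 -c "from h import *;rep()"
```

```text
t 16.93 deck mm -41.59 3.36 z 42.48 yaw 95.41 Fx -6.73 Fy 0.79 Fz -0.09 Mz 0.12 jaw 0.175
```

```bash

python3 -m creep '[[0,0,0.006,0,0,0,0],[0,0,0.012,0,0,0,0],[0,0,0.012,0,0,0,0]]' >/dev/null; python3 -c "from h import *;rep()"
```

```text
t 17.30 deck mm -41.49 3.35 z 42.47 yaw 95.40 Fx -7.29 Fy 1.49 Fz 2.16 Mz 0.17 jaw 0.178
```

```bash

python3 -m creep '[[0,0,0.006,0,0,0,0],[0,0,0.012,0,0,0,0],[0,0,0.012,0,0,0,0]]' >/dev/null; python3 -c "from h import *;rep()"
```

```text
t 17.68 deck mm -41.42 3.33 z 42.52 yaw 95.39 Fx -8.96 Fy 0.91 Fz 2.04 Mz 0.21 jaw 0.181
```

```bash

python3 -m creep '[[0,0,0.006,0,0,0,0],[0,0,0.012,0,0,0,0],[0,0,0.012,0,0,0,0]]' >/dev/null; python3 -c "from h import *;rep()"
```

```text
t 18.05 deck mm -41.40 3.38 z 42.48 yaw 95.38 Fx -10.75 Fy 1.17 Fz 4.14 Mz 0.21 jaw 0.172
```

```bash

python3 -m creep '[[0,0,0.006,0,0,0,0],[0,0,0.012,0,0,0,0],[0,0,0.018,0,0,0,0],[0,0,0.018,0,0,0,0]]' >/dev/null; python3 -c "from h import *;rep()"
```

```text
t 18.55 deck mm -41.31 3.34 z 42.50 yaw 95.37 Fx -11.70 Fy 2.22 Fz 6.37 Mz 0.23 jaw 0.173
```

```bash

python3 -m creep '[[0,0,0.004,0,0,0,0],[0,0,0.008,0,0,0,0],[0,0,0.008,0,0,0,0],[0,0,0.008,0,0,0,0]]' >/dev/null; python3 -c "from h import *;rep()"
```

```text
t 19.05 deck mm -41.31 3.33 z 42.51 yaw 95.36 Fx -12.35 Fy 2.63 Fz 5.56 Mz 0.24 jaw 0.175
```

```bash

python3 -m creep '[[0,0,0.006,0,0,0,0],[0,0,0.012,0,0,0,0],[0,0,0.018,0,0,0,0],[0,0,0.018,0,0,0,0],[0,0,0.018,0,0,0,0],[0,0,0.018,0,0,0,0],[0,0,0.018,0,0,0,0],[0,0,0.018,0,0,0,0],[0,0,0.018,0,0,0,0],[0,0,0.018,0,0,0,0]]' >/dev/null; python3 - <<'E'
from h import *
rep(); f=vision.grab_frame("top");im=f["image"]; g=vision.grab_frame("side"); 
rep();cv2.imwrite("pics/t5.png",np.hstack([cv2.resize(im[150:270,300:450],(400,320),interpolation=2),cv2.resize(g["image"][145:245,225:350],(400,320),interpolation=2)]))
E
```

```text
t 20.30 deck mm -41.24 3.38 z 42.48 yaw 95.36 Fx -14.39 Fy 1.97 Fz 7.51 Mz 0.34 jaw 0.171
t 20.40 deck mm -41.24 3.39 z 42.47 yaw 95.36 Fx -14.51 Fy 2.48 Fz 7.43 Mz 0.29 jaw 0.176
```

View pics/t5.png

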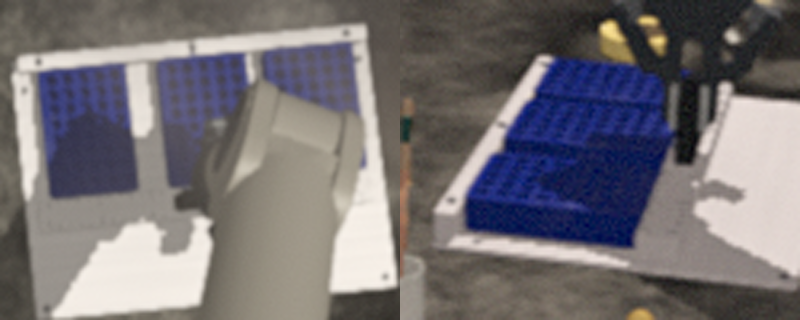

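All three blocks look flush with the rail in both views. The positive Mz suggests the left side carries more, so I'm evening it with a tiny yaw and holding.

```bash

python3 -m creep '[[0,0,0,0,0,0,-0.1],[0,0,0,0,0,0,-0.2],[0,0,0,0,0,0,-0.2],[0,0,0,0,0,0,-0.2]]' >/dev/null; python3 -c "from h import *;rep()"
```

```text
t 20.90 deck mm -41.23 3.36 z 42.46 yaw 95.50 Fx -13.89 Fy 3.64 Fz 7.41 Mz 0.03 jaw 0.170
```

```bash

python3 -m creep '[[0,0,0,0,0,0,-0.1],[0,0,0,0,0,0,-0.2],[0,0,0,0,0,0,-0.2],[0,0,0,0,0,0,-0.2]]' >/dev/null; python3 -c "from h import *;rep()"
```

```text
t 21.40 deck mm -41.23 3.37 z 42.44 yaw 95.64 Fx -13.29 Fy 3.06 Fz 7.51 Mz -0.13 jaw 0.177
```

```bash

python3 -m creep '[[0,0,0.004,0,0,0,0],[0,0,0.008,0,0,0,0],[0,0,0.008,0,0,0,0],[0,0,0.008,0,0,0,0],[0,0,0.008,0,0,0,0],[0,0,0.008,0,0,0,0],[0,0,0.008,0,0,0,0],[0,0,0.008,0,0,0,0],[0,0,0.008,0,0,0,0],[0,0,0.008,0,0,0,0]]' >/dev/null; python3 -c "from h import *;rep()"
python3 -m creep '[[0,0,0,0,0,0,0.1],[0,0,0,0,0,0,0.1],[0,0,0,0,0,0,0.1],[0,0,0,0,0,0,0.1],[0,0,0,0,0,0,0.1],[0,0,0,0,0,0,0.1],[0,0,0,0,0,0,0.1],[0,0,0,0,0,0,0.1],[0,0,0,0,0,0,0.1],[0,0,0,0,0,0,0.1]]' >/dev/null; python3 -c "from h import *;rep()"
python3 -m creep '[[0,0,0,0,0,0,0.1],[0,0,0,0,0,0,0.1],[0,0,0,0,0,0,0.1],[0,0,0,0,0,0,0.1],[0,0,0,0,0,0,0.1],[0,0,0,0,0,0,0.1],[0,0,0,0,0,0,0.1],[0,0,0,0,0,0,0.1],[0,0,0,0,0,0,0.1],[0,0,0,0,0,0,0.1]]' >/dev/null; python3 -c "from h import *;rep()"
```

```text
t 22.65 deck mm -41.22 3.38 z 42.44 yaw 95.64 Fx -14.67 Fy 3.40 Fz 7.84 Mz -0.06 jaw 0.172
t 23.90 deck mm -41.20 3.39 z 42.43 yaw 95.57 Fx -14.50 Fy 3.13 Fz 8.48 Mz -0.02 jaw 0.174
t 25.15 deck mm -41.16 3.40 z 42.45 yaw 95.50 Fx -14.67 Fy 2.49 Fz 9.77 Mz 0.09 jaw 0.172
```

```bash

python3 -m creep '[[0,0,-0.03,0,0,0,0],[0,0,-0.06,0,0,0,0],[0,0,-0.1,0,0,0,0],[0,0,-0.2,0,0,0,0],[0,0,-0.3,0,0,0,0],[0,0,-0.4,0,0,0,0],[0,0,-0.5,0,0,0,0],[0,0,-0.6,0,0,0,0],[0,0,-0.7,0,0,0,0],[0,0,-0.8,0,0,0,0],[0,0,-0.88,0,0,0,0],[0,0,-0.88,0,0,0,0]]' >/dev/null; python3 -c "from h import *;rep()"
```

```text
t 26.65 deck mm -88.33 2.74 z 42.89 yaw 95.52 Fx -0.30 Fy -0.45 Fz -2.57 Mz 0.05 jaw 0.179
```

```bash

python3 -m creep '[[0,0,0,0.005,0,0,0],[0,0,0,0.01,0,0,0],[0,0,0,0.015,0,0,0],[0,0,0,0.015,0,0,0]]' 20 >/dev/null; python3 -c "from h import *;rep()"
python3 -m creep '[[0.3,0,0,0.015,0,0,0],[0.5,0,0,0.015,0,0,0],[0.7,0,0,0,0,0,0],[0.8,0,0,0,0,0,0],[0.8,0,0,0,0,0,0],[0.8,0,0,-0.1,0,0,0],[0.8,0,0,-0.4,0,0,0],[0.8,0,0,-0.9,0,0,0],[0.8,0,0,-1.6,0,0,0],[0.8,0,0,-2.3,0,0,0],[0.8,0,-0.6,-2.7,0,0,0],[0.8,0,-1.2,-2.7,0,0,0]]'
python3 -m creep '[[0.8,0.5,0,0,0,0,0],[0.8,1.3,0,0,0,0,0],[0.8,2.1,0,0,0,0,0],[0.8,2.9,0,0,0,0,0],[0.8,3.7,0,0,0,0,0],[0.8,3.7,0,0,0,0,0]]'; python3 - <<'E'
from h import *
f=vision.grab_frame("top"); g=vision.grab_frame("side"); 
cv2.imwrite("pics/t6.png",np.hstack([cv2.resize(f["image"][150:285,300:450],(400,360),interpolation=2),cv2.resize(g["image"][145:257,225:350],(400,360),interpolation=2)]))
E
```

```text
t 27.15 deck mm -87.49 2.97 z 42.18 yaw 95.57 Fx -0.15 Fy -0.03 Fz -0.68 Mz -0.03 jaw 0.172
time: 28.65
tcp_pos: [0.3969, -0.362, 0.208]
ee_rot: [0.672, 0.741, -0.0, 0.004]
force: [-0.4, -0.6, -0.6]
gripper_width: 0.803
grip_force: 0.0
time: 29.4
tcp_pos: [0.3744, -0.137, 0.2053]
ee_rot: [0.67, 0.743, -0.0, 0.001]
force: [0.2, -1.0, 0.4]
gripper_width: 0.8
grip_force: 0.0
```

View pics/t6.png

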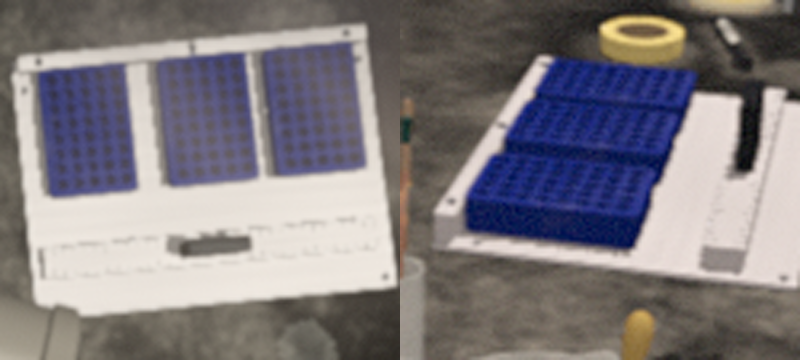

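The blocks stand flush and in line against the rail. The straightedge lies flat on the deck with its grip at crop (210,243), clear of the blocks.

```bash
python3 -c "
from workcell import manip
print(manip.job_done())"
```

```text
the job is handed in; nothing more can be done
None
```

The three blocks were pressed against the rear rail at about 14.5 N for several seconds and look square and flush in the last pictures; the straightedge is released on the deck in front of them and the job is handed in, but no verdict came back.

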